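# Shut the ultrasonic cleaner and start its cycle

## Robot

A 7-joint arm with a two-finger parallel gripper is mounted at the origin on the work surface. World frame = base frame: x ahead of the robot, y to its left, z up, the work surface at z = 0. Lengths are in m, angles in rad, forces in N, time in s.
With the tool pointing down it reaches from about 0.4 to 0.9 m from the base axis. Payload 5.6 kg.
Tool frame: the origin (TCP) lies between the finger pads; the fingertips stand 14 mm ahead of it and the grasp point (between the pads) lies 5 mm behind it; z points along the fingers, y is the line along which they close (so a half turn about z gives the same grasp; the last joint's range is limited). The gripper opens to 92 mm and grips with 3 to 60 N. Pads are 20 mm wide; open, the fingers measure 128 mm over their backs; the gripper's body (75 mm by 189 mm) begins 69 mm behind the grasp point.
Start: joints at [1.194, 0.468, -0.012, 1.603, 0.006, 1.071, -0.056], TCP at [0.213, -0.614, 0.229] pointing down, gripper open.
Joint ranges: [-2.53, 2.53], [-0.31, 2.02], [-1.57, 1.55], [0.28, 2.44], [-1.29, 4.43], [0.15, 1.84], [-2.92, 2.92]. Speed limits (rad/s): [2.57, 2.57, 3.14, 3.14, 3.14, 3.14, 3.14].

## Interface

Orientations are given as a unit quaternion [x, y, z, w].
In Python, from rig import readout, read_camera, workorder, outline_of gives the robot as it stands. The module is installed in compiled form; this text tells all that it offers.
- The arm moves only by the tool step_arm, never from a script. Its argument "rows" is a list of rows, each an object with "linear": the shift along the tool's x, y, z in mm, a list of three; "delta_rot": the turn, a rotation vector about the tool's x, y, z in degrees, a list of three; "claw": the opening, from 0 (shut) to 1 (fully open). A call has 1 to 5 rows; each row shifts and turns the commanded pose from where the row before left it, along the tool's axes as they then stand; what a row does not reach is not made up. A row lasts 1/12 s, in which the tool goes at most 41.7 mm and 7.16 degrees, less where a joint would pass 70% of its speed; a pose out of reach is approached as far as the arm can. A call is refused whole if a number of a shift passes 41.7 or a number of a turn 7.16, either way. A call with a gripper value outside its range is refused whole. The fingers move at their own pace and stop on an object; the grip force is fixed at half the most. Time passes only in rows, so rows that do not move let the fingers close. It gives the time, the measured TCP pose, the force, the opening and the grip force at its end, in the units of the state.
- readout.read_state(): the state, without advancing time (a new reading comes with each control period).
- read_camera(name): name is "scene" or "top"; returns a dict with "image" (420x560x3 uint8, red, green, blue), "z_map" (420x560 float32, m along the optical axis (not along the pixel's ray), 0 where there is no reading), "camera_matrix" (3x3 intrinsics, pixels), "T" (4x4, takes a point from camera to world coordinates). Camera axes: x right, y down, z forward; pixel columns grow to the right and rows downward; lengths in m; the calibration is good to about 2 mm. A picture is of the moment at which its call begins.
- workorder.sign_off(): hands the job in; it is judged then, once.
Trained networks look in the newest picture that a camera, given by its name, has taken for a name from the list of things; names that differ only in an ending like _2 or _b are one class to them, and where a whole thing is asked for, a point or a joint stands for the part that bears it (a point fixed in the world has none). Each returns a list of dicts, best first, with "p" (0 to 1); they miss things now and then, are a little off and sometimes report something else, mostly with a low value. They report only what shows in the picture. A call takes as long as a camera call.
- outline_of(query, camera): "region" (420x560 bool, what is visible of it) and "bbox" ([centre column, centre row, width, height] in pixels, round what is visible of it).
The state is a dict: "time": time; "joints": joint angles; "qd": joint speeds; "effort": joint torques, N m; "tcp_pos": TCP position; "eef_rot": TCP orientation; "wrist_force": force on the tool from outside, world axes, zero at the start; "moment": the same for the moment, N m; "grip_width": finger opening in m; "grip_force": force on a finger pad.
Only numpy, scipy, OpenCV 4.12 (cv2) and the standard library are available. Lean on these libraries where they do the work, as an engineer would, in place of code of your own. Each camera call takes 0.05 s, during which the arm holds its last target. There are 200 camera calls.

## Task

Push the raised lid of the ultrasonic cleaner fully shut with your fingertips, without slamming it, pushing it further open or touching its knob. Then, with the lid shut, press the larger of the two round buttons beside it all the way in to start the cycle, and let it go. Do not press the smaller button, and leave the timer, cassette and flask where they stand.

Things in the scene. Friction and masses are not known exactly. Their poses are not given: they have to be found in the camera images.
- cleaner: White ultrasonic cleaner, fixed (all sizes in mm): 170 deep (x) by 270 wide (y) by 120 high. Origin at the centre of its underside; x to its back (hinge side), y to its left seen from the robot. Right part (y -135 to +50): open tank under the lid, walls 8 thick. Left part (y +50 to +135): flat solid control strip, 120 above the bench, with two round buttons, one behind the other.
- lid (a joint): Angle of the steel lid: 0 = shut (lying flat on the tank), grows as it opens upward; starts at 0.7 to 1.2, stop at 1.75. A stiff friction hinge: the lid stays where it is left, and about 1 to 6 N at its front edge moves it.
- lid_hinge (a point): Point on the lid's hinge axis, in the middle of the lid's width, at the back top edge of the tank (cleaner's x = +85, y = -42.5, z = 120.5). The axis runs along the cleaner's y. Axes of the lid: x runs from the front edge to the hinge, z out of its outer (upper) face.
- lid_front (a point): Middle of the lid's front (free) edge on its outer (upper) face. The lid is a flat plate 170 long from hinge to front edge, 185 wide and 8 thick; the hinge axis lies in the plane of its underside. When shut, its upper face is 128.5 above the bench.
- lid_knob (a point): Black round plastic knob fixed upright on the lid's outer face, 28 diameter, 28 high, centred in the lid's width, 70 from the hinge (100 from the front edge). The point is the centre of its top; z along it. Not to be touched.
- start_button (a joint): Travel in m of the larger button: 0 = out, 0.006 = fully in. It springs back by itself; it begins to move at 1.5 N and is fully in at 5 N.
- start_button_top (a point): Centre of the top face of the larger button: white, round, 34 diameter, standing 10 proud of its black collar (50 diameter); the top is 142 above the bench when out. It may be the front or the back one of the two; they are 80 apart.
- drain_button (a joint): Travel in m of the smaller button: 0 = out, 0.006 = fully in; sprung the same. Must not be pressed.
- drain_button_top (a point): Centre of the top face of the smaller button: white, round, 18 diameter, in a black collar of 34 diameter; top 142 above the bench.
- timer: Loose black round dial timer, 90 diameter, about 66 high, standing upright. Origin at the centre of its underside. Leave alone.
- cassette: Loose white perforated instrument cassette, a closed box 160 by 55 by 45 high. Origin at the centre of its underside, x along its length. Leave alone.
- flask: Loose white capped plastic bottle, 64 diameter, 130 high, standing upright. Origin at the centre of its underside. Leave alone.

How it is judged:
On the way, in this order (a step that is already met when the one before it is completed fails the run):
1. the lid is fully shut (value of joint lid below 0.05 rad), for 0.2 s.
2. the larger button is pressed in while the lid is shut (value of joint start_button above 0.004 m and value of joint lid below 0.05 rad), for 0.05 s.
At the end, for the whole second after the job is handed in: The lid is shut (under 0.05 rad), both buttons are out again (under 1.5 mm of travel), and timer, cassette and flask stand within 25 mm of where they were, upright (value of joint lid below 0.05 rad and value of joint each of start_button, drain_button below 0.0015 m and distance of each of timer, cassette, flask from where it was at the start of the episode below 0.025 m and angle between each of timer, cassette, flask's own z axis and vertical below 0.2 rad); the robot touches nothing.
It fails at once if the lid slams: it turns faster than 2.5 rad/s while nearly shut (under 0.3 rad) (value of joint lid below 0.3 rad and velocity of joint lid below -2.5 rad/s).
It fails at once if the lid is lifted or pushed further open (beyond 1.35 rad) (value of joint lid above 1.35 rad).
It fails at once if the lid's knob is touched or gripped (contact force between any of the fingers, the arm and lid_c1 above 0.5 N).
It fails at once if the larger button is pressed (over 3 mm) while the lid is not shut, or the smaller button is pressed (over 2.5 mm) at all ((value of joint start_button above 0.003 m and value of joint lid above 0.08 rad) or value of joint drain_button above 0.0025 m).
It fails at once if the timer, cassette or flask is shifted by more than 25 mm, lifted or tipped (distance of any of timer, cassette, flask from where it was at the start of the episode above 0.025 m or angle between any of timer, cassette, flask's own z axis and vertical above 0.2 rad).
It also fails if it takes over 43 s, if anything falls off the work surface, if the arm or the gripper's body presses on something with over 40 N, if the wrist force passes 120 N, or if a joint passes its speed limit or range.

## Working session

There is one attempt and no reset: what is moved stays moved. The work goes in short steps, Python scripts to look and compute and a tool call to move; the robot and the scene stay as the last step left them, time stands still between calls to the robot, and variables do not carry over. Pictures are saved under pics/ and viewed, at most 10 in all, crops included, and the job is handed in when it is done.

Besides the shell and the picture viewer there is one more tool, called as name([rows], argument=value, ...), one row to a line, values as JSON. step_arm: Moves the arm, as the interface text tells. Its arguments: {"type":"object","properties":{"rows":{"type":"array"}},"required":["rows"]}

```bash
mkdir -p pics; cat > h.py <<'E'
import numpy as np, cv2
from rig import readout, read_camera, workorder, outline_of
def world(c):
    z=c["z_map"];K=c["camera_matrix"];v,u=np.indices(z.shape)
    P=np.stack([(u-K[0,2])/K[0,0]*z,(v-K[1,2])/K[1,1]*z,z],-1)
    return P@c["T"][:3,:3].T+c["T"][:3,3]
E
python3 - <<'E'
from h import *
ims=[]
for n in ["scene","top"]:
    c=read_camera(n); W=world(c); np.save(n+"W.npy",W); cv2.imwrite(f"pics/{n}0.png",c["image"][...,::-1])
    print(n,c["T"][:3,3].round(2),c["T"][:3,2].round(2))
    for q in ["cleaner","lid","lid_knob","start_button","drain_button","timer","cassette","flask"]:
        for d in outline_of(q,n)[:1]:
            m=d["region"]&(c["z_map"]>0); p=W[m]
            if len(p): print(q,round(d["p"],2),np.round(d["bbox"]),np.median(p,0).round(3),p.min(0).round(3),p.max(0).round(3))
print(readout.read_state())
E
```

```text
scene [ 1.03 -0.56  1.  ] [-0.38  0.52 -0.77]
cleaner 0.66 [283. 217. 141. 156.] [ 0.63  -0.024  0.131] [ 0.407 -0.104 -0.004] [0.687 0.297 0.272]
lid 0.7 [285. 202.  94. 118.] [ 0.628 -0.016  0.203] [ 0.413 -0.103 -0.005] [0.684 0.31  0.272]
lid_knob 0.59 [285. 203.  94. 120.] [ 0.628 -0.016  0.204] [ 0.421 -0.102 -0.003] [0.684 0.322 0.272]
drain_button 0.52 [326. 186.  11.   9.] [0.637 0.124 0.14 ] [0.628 0.118 0.131] [0.645 0.134 0.145]
timer 0.81 [353. 186.  37.  38.] [0.644 0.253 0.045] [ 0.572  0.168 -0.004] [0.674 0.336 0.12 ]
cassette 0.97 [204. 285.  73.  54.] [ 0.55  -0.185  0.043] [ 0.443 -0.216 -0.006] [ 0.622 -0.12   0.05 ]
flask 0.6 [359. 251.  38.  51.] [0.774 0.059 0.081] [ 0.713  0.043 -0.003] [0.8   0.189 0.133]
top [ 0.42 -0.    1.17] [ 0.18  0.02 -0.98]
cleaner 0.89 [277. 224. 143. 104.] [0.59  0.027 0.119] [ 0.491 -0.099 -0.004] [0.712 0.178 0.273]
lid 0.8 [296. 194. 105.  44.] [ 0.622 -0.008  0.216] [ 0.576 -0.101 -0.005] [0.719 0.086 0.273]
lid_knob 0.93 [296. 193. 104.  45.] [ 0.623 -0.009  0.215] [ 0.576 -0.117 -0.005] [0.712 0.087 0.273]
start_button 0.71 [
[... 488 characters left out ...]
.9, 'joints': array([ 1.19403   ,  0.46749465, -0.01164029,  1.60268232,  0.00602725,
        1.07136822, -0.05633404]), 'qd': array([-0.00219007, -0.00139821, -0.000745  ,  0.00105068,  0.00091291,
       -0.00031478,  0.00048546]), 'effort': array([ 5.86866263e-04, -5.20399725e+01, -1.19741197e-02, -2.44055754e+01,
       -5.65608765e-02,  1.13239163e-02, -1.92753419e-06]), 'tcp_pos': array([ 0.21292758, -0.6141624 ,  0.22860319]), 'eef_rot': array([ 9.86111982e-01,  1.66081779e-01, -1.31696779e-05,  4.51469001e-05]), 'wrist_force': array([ 0.04689351, -0.67625947,  0.09936142]), 'moment': array([-0.00201274, -0.02179939,  0.00307191]), 'grip_force': 0.0, 'grip_width': 0.09235182067593434}
```

View pics/scene0.png

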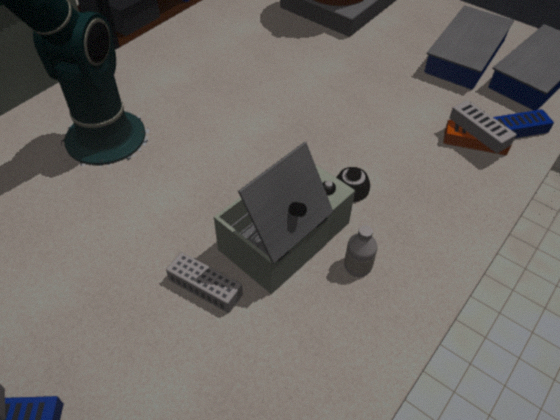

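View pics/top0.png

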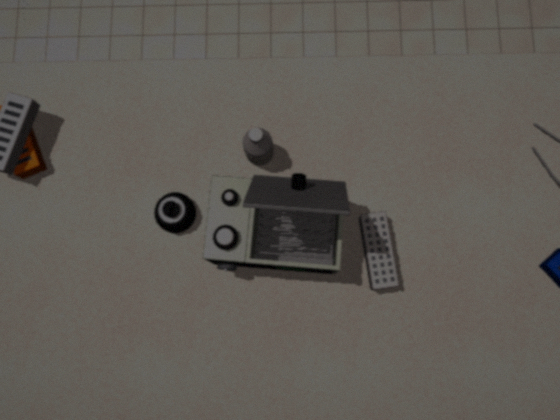

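The scene view shows the cleaner with its lid raised toward the robot at (285,202), and the knob at (297,209) on the far side. The top view shows the larger button in front at (226,236), the smaller behind at (229,197), the timer at (175,212), the flask at (257,147) and the cassette at (378,250).

```bash
cat >> h.py <<'E'
S=np.array([.557,.134]);D=np.array([.636,.125])
def lidfit(W,ex,ey,O):
    # cleaner coordinates, lid points above the tank, within width; robust line in (x,z)
    q=W.reshape(-1,3); x=(q[:,:2]-O)@ex; y=(q[:,:2]-O)@ey; z=q[:,2]
    m=(z>.135)&(z<.31)&(y>-.125)&(y<.04)&(abs(y+.0425)>.025)&(abs(x)<.12)
    l=cv2.fitLine(np.stack([x[m],z[m]],1).astype(np.float32),cv2.DIST_HUBER,0,.001,.001).ravel()
    return l,m,x,y,z
E
python3 - <<'E'
from h import *
ex=(D-S)/np.linalg.norm(D-S);ey=np.array([-ex[1],ex[0]]);O=(S+D)/2-.0925*ey
print("yaw",np.degrees(np.arctan2(*ex[::-1])),"O",O)
for n in["scene","top"]:
    W=np.load(n+"W.npy");l,m,x,y,z=lidfit(W,ex,ey,O)
    a=np.arctan2(abs(l[1]),abs(l[0]));xh=l[2]+(.1285-l[3])*l[0]/l[1]
    print(n,m.sum(),l,"angle",a,"x at z=.1285",xh,"top",z[m].max(),x[m].min(),y[m].min(),y[m].max())
    # top-edge direction / cleaner strip extents
    s=(abs(z-.12)<.006)&(y>.055)&(y<.15)&(abs(x)<.12); print("strip",x[s].min(),x[s].max(),y[s].max(),s.sum())
W=np.load("topW.npy");q=W.reshape(-1,3);s=(abs(q[:,2]-.12)<.006)&(q[:,0]<.75)&(q[:,0]>.45)&(abs(q[:,1]-.04)<.18)
r=cv2.minAreaRect((q[s,:2]*1000).astype(np.float32));print(r)
E
```

```text
yaw -6.499346279654575 O [0.58602975 0.03759448]
scene 3553 [ 0.5202364  -0.8540223   0.04538263  0.20607316] angle 1.0236686 x at z=.1285 0.09263711 top 0.27160374904323037 0.00031734114590396405 -0.12498911613809473 0.03999204218046365
strip -0.03323962228184804 0.0866184850699435 0.1395781033090008 599
top 2007 [ 0.52408963 -0.8516631   0.03949391  0.21710716] angle 1.0191505 x at z=.1285 0.09402028 top 0.2729330692171128 5.678858063402255e-05 -0.12496114103650119 0.03998099143965232
strip -0.08513661100180027 0.0867824717020264 0.13786867396114671 2533
((591.9168701171875, 38.209320068359375), (270.3446960449219, 176.49526977539062), 84.81490325927734)
```

step_arm([
  {"linear": [0,0,-40],"delta_rot": [0,0,6.4],"claw": 0},
  {"linear": [0,0,-40],"delta_rot": [0,0,6.4],"claw": 0},
  {"linear": [0,0,-40],"delta_rot": [0,0,6.4],"claw": 0},
  {"linear": [0,0,-40],"delta_rot": [0,0,6.4],"claw": 0},
  {"linear": [0,0,-10],"delta_rot": [0,0,0],"claw": 0},
])

```text
time: 1.32
tcp_pos: [0.2136, -0.6161, 0.4065]
eef_rot: [0.998, -0.059, 0.002, 0.005]
wrist_force: [-0.9, -0.6, 0.7]
grip_width: 0.0607
grip_force: 0.0
```

step_arm([
  {"linear": [17.6,-36.2,0],"delta_rot": [0,0,0],"claw": 0},
  {"linear": [17.6,-36.2,0],"delta_rot": [0,0,0],"claw": 0},
  {"linear": [17.6,-36.2,0],"delta_rot": [0,0,0],"claw": 0},
  {"linear": [17.6,-36.2,0],"delta_rot": [0,0,0],"claw": 0},
  {"linear": [17.6,-36.2,0],"delta_rot": [0,0,0],"claw": 0},
])

```text
time: 1.73
tcp_pos: [0.3214, -0.4423, 0.3984]
eef_rot: [0.998, -0.056, -0.0, 0.0]
wrist_force: [1.3, -0.7, -0.4]
grip_width: 0.027
grip_force: 0.0
```

step_arm([
  {"linear": [17.6,-36.2,0],"delta_rot": [0,0,0],"claw": 0},
  {"linear": [17.6,-36.2,0],"delta_rot": [0,0,0],"claw": 0},
  {"linear": [17.6,-36.2,0],"delta_rot": [0,0,0],"claw": 0},
  {"linear": [17.6,-36.2,0],"delta_rot": [0,0,0],"claw": 0},
  {"linear": [17.6,-36.2,0],"delta_rot": [0,0,0],"claw": 0},
])

```text
time: 2.15
tcp_pos: [0.4292, -0.2724, 0.3986]
eef_rot: [0.998, -0.056, 0.0, 0.0]
wrist_force: [0.5, -0.8, 0.3]
grip_width: 0.0004
grip_force: 0.0
```

step_arm([
  {"linear": [17.6,-36.2,0],"delta_rot": [0,0,0],"claw": 0},
  {"linear": [17.6,-36.2,0],"delta_rot": [0,0,0],"claw": 0},
  {"linear": [17.6,-36.2,0],"delta_rot": [0,0,0],"claw": 0},
  {"linear": [17.6,-36.2,0],"delta_rot": [0,0,0],"claw": 0},
  {"linear": [0,0,0],"delta_rot": [0,0,0],"claw": 0},
])

```text
time: 2.57
tcp_pos: [0.5181, -0.1295, 0.3983]
eef_rot: [0.999, -0.05, 0.001, -0.002]
wrist_force: [-0.6, 1.1, -0.1]
grip_width: 0.0004
grip_force: 0.0
```

```bash
python3 - <<'E'
from h import *
from scipy.spatial.transform import Rotation as R
s=readout.read_state();print(s["tcp_pos"],s["joints"].round(2),s["wrist_force"]);print(R.from_quat(s["eef_rot"]).as_matrix().round(3))
E
```

```text
[ 0.51805179 -0.12954728  0.39832133] [ 0.46  0.16 -0.32  1.64  0.05  1.34 -1.53] [-0.64143128  1.10038913 -0.10069011]
[[ 0.995 -0.1    0.002]
 [-0.1   -0.995  0.004]
 [ 0.001 -0.004 -1.   ]]
```

step_arm([
  {"linear": [18.6,-32.6,0],"delta_rot": [0,0,0],"claw": 0},
  {"linear": [18.6,-32.6,0],"delta_rot": [0,0,0],"claw": 0},
  {"linear": [18.6,-32.6,0],"delta_rot": [0,0,0],"claw": 0},
  {"linear": [18.6,-32.6,0],"delta_rot": [0,0,0],"claw": 0},
  {"linear": [0,0,35],"delta_rot": [0,0,0],"claw": 0},
])

```text
time: 2.98
tcp_pos: [0.6091, -0.0087, 0.3688]
eef_rot: [0.999, -0.051, 0.006, -0.003]
wrist_force: [-0.2, 1.1, 0.4]
grip_width: 0.0006
grip_force: 0.0
```

step_arm([
  {"linear": [0,0,30],"delta_rot": [0,0,0],"claw": 0},
  {"linear": [0,0,0],"delta_rot": [0,0,0],"claw": 0},
])

```text
time: 3.15
tcp_pos: [0.6005, -0.0171, 0.327]
eef_rot: [0.998, -0.055, -0.006, 0.0]
wrist_force: [-0.7, -0.7, -1.0]
grip_width: 0.0001
grip_force: 0.0
```

```bash
python3 - <<'E'
from h import *
from scipy.spatial.transform import Rotation as R
s=readout.read_state();print(s["tcp_pos"],s["joints"].round(2),s["wrist_force"]);print(R.from_quat(s["eef_rot"]).as_matrix().round(3))
c=read_camera("scene");cv2.imwrite("pics/s1.png",cv2.resize(c["image"][100:310,150:430,::-1],None,fx=2.8,fy=2.8))
E
```

```text
[ 0.6005335  -0.01706701  0.3269877 ] [ 0.27  0.34 -0.38  1.58  0.13  1.25 -1.82] [-0.69354694 -0.70076447 -1.03741384]
[[ 0.994 -0.111 -0.011]
 [-0.111 -0.994  0.   ]
 [-0.011  0.001 -1.   ]]
```

View pics/s1.png

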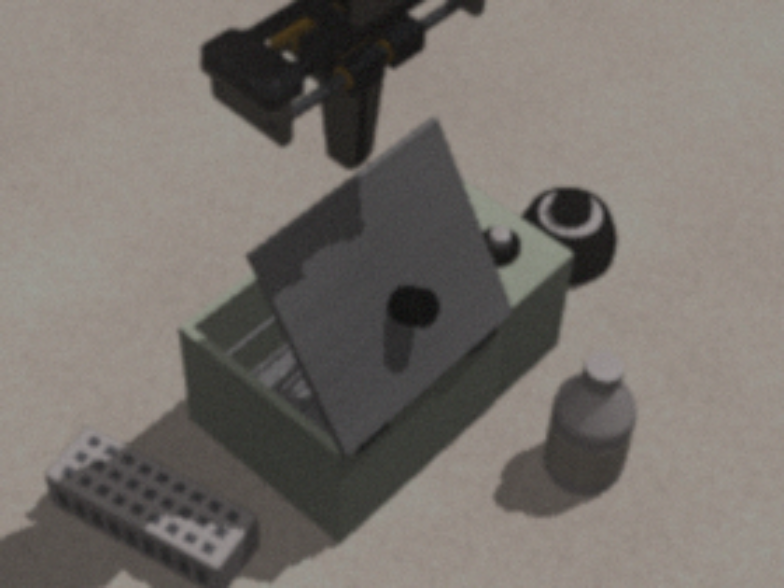

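step_arm([
  {"linear": [3,-4,10],"delta_rot": [0,0,0],"claw": 0},
  {"linear": [2,-4,10],"delta_rot": [0,0,0],"claw": 0},
  {"linear": [0,0,10],"delta_rot": [0,0,0],"claw": 0},
  {"linear": [0,0,5],"delta_rot": [0,0,0],"claw": 0},
  {"linear": [0,0,0],"delta_rot": [0,0,0],"claw": 0},
])

```text
time: 3.62
tcp_pos: [0.6089, -0.0101, 0.2974]
eef_rot: [0.998, -0.057, -0.001, 0.0]
wrist_force: [-0.6, -0.2, -0.2]
grip_width: 0.0002
grip_force: 0.0
```

```bash
cat >> h.py <<'E'
def rel():
    s=readout.read_state();p=s["tcp_pos"];d=p[:2]-[.6667,-.0138]
    print("rel x,y mm",(1000*d@[.994,-.11]).round(1),(1000*d@[.11,.994]).round(1),"tip z",(1000*p[2]-14).round(1),"F",s["wrist_force"].round(1),"q",s["eef_rot"].round(3))
E
python3 -c "from h import *;rel()"
```

```text
rel x,y mm -57.9 -2.6 tip z 283.4 F [-0.6 -0.2 -0.2] q [ 0.998 -0.057 -0.001  0.   ]
```

step_arm([
  {"linear": [-0.5,0,7],"delta_rot": [0,0,0],"claw": 0},
  {"linear": [-0.5,0,7],"delta_rot": [0,0,0],"claw": 0},
  {"linear": [-0.5,0,7],"delta_rot": [0,0,0],"claw": 0},
  {"linear": [-0.5,0,7],"delta_rot": [0,0,0],"claw": 0},
  {"linear": [0,0,6],"delta_rot": [0,0,0],"claw": 0},
])

```text
time: 4.03
tcp_pos: [0.6077, -0.0097, 0.2641]
eef_rot: [0.998, -0.057, 0.0, 0.0]
wrist_force: [0.8, 0.1, 2.8]
grip_width: 0.0002
grip_force: 1.1
```

```bash
python3 -c "from h import *;rel()"
```

```text
rel x,y mm -59.1 -2.4 tip z 250.1 F [0.8 0.1 2.8] q [ 0.998 -0.057  0.     0.   ]
```

step_arm([
  {"linear": [-5.3,0,3.5],"delta_rot": [0,0,0],"claw": 0},
  {"linear": [-5.3,0,3.5],"delta_rot": [0,0,0],"claw": 0},
  {"linear": [-5.3,0,3.5],"delta_rot": [0,0,0],"claw": 0},
  {"linear": [-5.7,0,4.7],"delta_rot": [0,0,0],"claw": 0},
  {"linear": [-5.7,0,4.7],"delta_rot": [0,0,0],"claw": 0},
])

```text
time: 4.45
tcp_pos: [0.5799, -0.0067, 0.2445]
eef_rot: [0.998, -0.057, 0.0, 0.0]
wrist_force: [1.8, -0.3, 0.3]
grip_width: 0.0
grip_force: 1.0
```

```bash
python3 - <<'E'
from h import *
rel()
c=read_camera("scene");cv2.imwrite("pics/s2.png",cv2.resize(c["image"][100:310,150:430,::-1],None,fx=2.8,fy=2.8))
E
```

```text
rel x,y mm -87.1 -2.5 tip z 230.5 F [ 1.8 -0.3  0.3] q [ 0.998 -0.057  0.     0.   ]
```

View pics/s2.png

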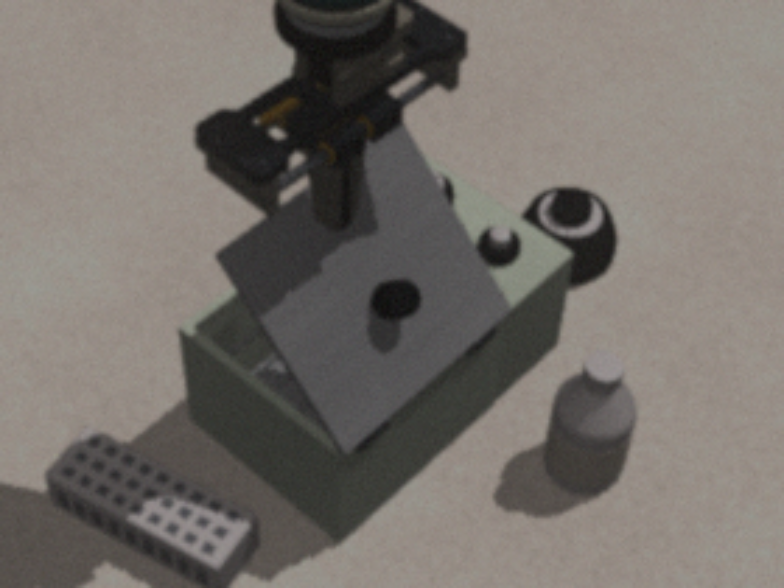

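The fingertips rest on the lid's outer face near its front edge at (335,215), well clear of the knob at (395,298), and the lid has come down. I'll carry on along the arc.

step_arm([
  {"linear": [-4.5,0,5.2],"delta_rot": [0,0,0],"claw": 0},
  {"linear": [-4.8,0,5.2],"delta_rot": [0,0,0],"claw": 0},
  {"linear": [-4.8,0,5.2],"delta_rot": [0,0,0],"claw": 0},
  {"linear": [-4.8,0,5.2],"delta_rot": [0,0,0],"claw": 0},
  {"linear": [-4,0,6.2],"delta_rot": [0,0,0],"claw": 0},
])

```text
time: 4.92
tcp_pos: [0.557, -0.004, 0.2172]
eef_rot: [0.998, -0.057, 0.0, 0.0]
wrist_force: [0.1, -0.7, 1.5]
grip_width: 0.0004
grip_force: 0.9
```

step_arm([
  {"linear": [-4,0,6.2],"delta_rot": [0,0,0],"claw": 0},
  {"linear": [-4,0,6.2],"delta_rot": [0,0,0],"claw": 0},
  {"linear": [-3,0,6.2],"delta_rot": [0,0,0],"claw": 0},
  {"linear": [-2.5,0,6.2],"delta_rot": [0,0,0],"claw": 0},
  {"linear": [-2,0,6.2],"delta_rot": [0,0,0],"claw": 0},
])

```text
time: 5.33
tcp_pos: [0.5415, -0.002, 0.1859]
eef_rot: [0.998, -0.056, -0.001, -0.0]
wrist_force: [-0.4, -0.9, 1.6]
grip_width: 0.0005
grip_force: 0.8
```

```bash
python3 -c "from h import *;rel()"
```

```text
rel x,y mm -125.8 -2.0 tip z 171.9 F [-0.4 -0.9  1.6] q [ 0.998 -0.056 -0.001 -0.   ]
```

step_arm([
  {"linear": [-2,0,5.5],"delta_rot": [0,0,0],"claw": 0},
  {"linear": [-2,0,5.5],"delta_rot": [0,0,0],"claw": 0},
  {"linear": [-1,0,5.5],"delta_rot": [0,0,0],"claw": 0},
  {"linear": [-1,0,5.5],"delta_rot": [0,0,0],"claw": 0},
  {"linear": [-1,0,5],"delta_rot": [0,0,0],"claw": 0},
])

```text
time: 5.75
tcp_pos: [0.5349, -0.0012, 0.159]
eef_rot: [0.998, -0.056, -0.0, -0.0]
wrist_force: [-0.2, -0.5, 1.7]
grip_width: 0.0003
grip_force: 0.8
```

step_arm([
  {"linear": [0,0,5],"delta_rot": [0,0,0],"claw": 0},
  {"linear": [0,0,4],"delta_rot": [0,0,0],"claw": 0},
  {"linear": [0,0,3],"delta_rot": [0,0,0],"claw": 0},
  {"linear": [0,0,2],"delta_rot": [0,0,0],"claw": 0},
])

```text
time: 6.08
tcp_pos: [0.5351, -0.0013, 0.1452]
eef_rot: [0.998, -0.056, -0.0, -0.0]
wrist_force: [-1.1, -0.5, 2.1]
grip_width: 0.0006
grip_force: 0.8
```

```bash
python3 -c "from h import *;rel()"
```

```text
rel x,y mm -132.2 -2.0 tip z 131.2 F [-1.1 -0.5  2.1] q [ 0.998 -0.056 -0.    -0.   ]
```

Press down a little further until the force rises.

step_arm([
  {"linear": [0,0,1.5],"delta_rot": [0,0,0],"claw": 0},
  {"linear": [0,0,1.5],"delta_rot": [0,0,0],"claw": 0},
  {"linear": [0,0,1],"delta_rot": [0,0,0],"claw": 0},
  {"linear": [0,0,0],"delta_rot": [0,0,0],"claw": 0},
])

```text
time: 6.42
tcp_pos: [0.5353, -0.0013, 0.1428]
eef_rot: [0.998, -0.057, 0.0, 0.0]
wrist_force: [-4.8, 0.6, 10.5]
grip_width: 0.0006
grip_force: 5.2
```

```bash
python3 -c "from h import *;rel()"
```

```text
rel x,y mm -132.0 -2.0 tip z 128.8 F [-4.8  0.6 10.5] q [ 0.998 -0.057  0.     0.   ]
```

step_arm([
  {"linear": [0,0,-15],"delta_rot": [0,0,0],"claw": 0},
  {"linear": [0,0,-25],"delta_rot": [0,0,0],"claw": 0},
  {"linear": [0,0,-25],"delta_rot": [0,0,0],"claw": 0},
  {"linear": [1.5,-34,0],"delta_rot": [0,0,0],"claw": 0},
  {"linear": [1.5,-34,0],"delta_rot": [0,0,0],"claw": 0},
])

```text
time: 6.83
tcp_pos: [0.5477, 0.0643, 0.2087]
eef_rot: [0.998, -0.059, 0.002, 0.0]
wrist_force: [0.6, 0.3, 0.3]
grip_width: 0.0004
grip_force: 0.0
```

step_arm([
  {"linear": [1.5,-34,0],"delta_rot": [0,0,0],"claw": 0},
  {"linear": [1.5,-34,0],"delta_rot": [0,0,0],"claw": 0},
  {"linear": [0,0,0],"delta_rot": [0,0,0],"claw": 0},
  {"linear": [0,0,0],"delta_rot": [0,0,0],"claw": 0},
])

```text
time: 7.17
tcp_pos: [0.5565, 0.1356, 0.2066]
eef_rot: [0.999, -0.054, 0.0, -0.001]
wrist_force: [0.8, -1.0, -0.3]
grip_width: 0.0005
grip_force: 0.0
```

```bash
python3 - <<'E'
from h import *
s=readout.read_state();print(s["tcp_pos"],s["wrist_force"].round(1))
c=read_camera("scene");W=world(c);cv2.imwrite("pics/s3.png",cv2.resize(c["image"][100:310,150:430,::-1],None,fx=2.8,fy=2.8))
d=W.reshape(-1,3);e=d[:,:2]-[.6667,-.0138];x=e@[.994,-.11];y=e@[.11,.994]
for a,b in((-.165,-.12),(-.06,-.02)):
    m=(x>a)&(x<b)&(y>-.08)&(y<-.03)&(d[:,2]<.2);print(m.sum(),np.median(d[m,2]))
E
```

```text
[0.55650928 0.13557502 0.20661585] [ 0.8 -1.  -0.3]
387 0.12800810804455998
388 0.12801437028084434
```

View pics/s3.png

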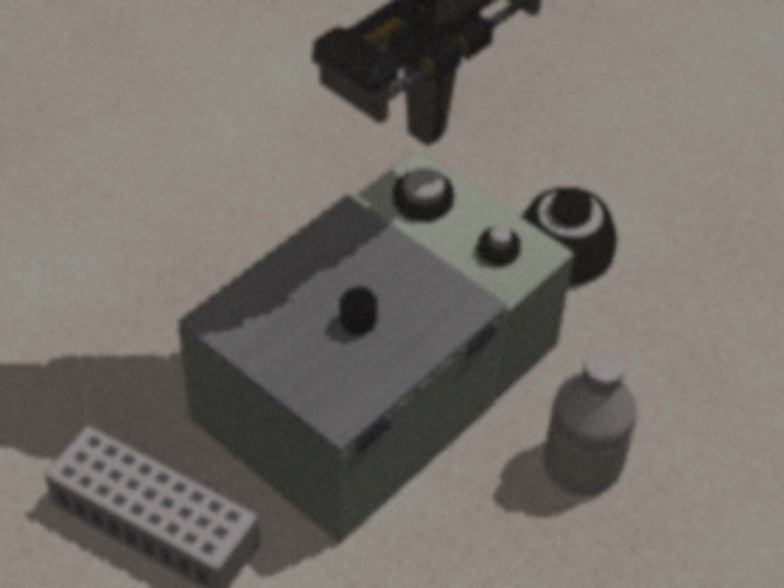

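The lid lies flat, with both ends measuring 0.128. The fingertips at (428,138) hang above the larger front button at (424,188). Next I'll descend onto it.

step_arm([
  {"linear": [0,0,15],"delta_rot": [0,0,0],"claw": 0},
  {"linear": [0,0,15],"delta_rot": [0,0,0],"claw": 0},
  {"linear": [0,0,10],"delta_rot": [0,0,0],"claw": 0},
  {"linear": [0,0,4],"delta_rot": [0,0,0],"claw": 0},
  {"linear": [0,0,0],"delta_rot": [0,0,0],"claw": 0},
])

```text
time: 7.63
tcp_pos: [0.5561, 0.1317, 0.1616]
eef_rot: [0.998, -0.057, -0.001, 0.0]
wrist_force: [0.1, -1.4, 0.2]
grip_width: 0.0006
grip_force: 0.0
```

step_arm([
  {"linear": [0,0,3],"delta_rot": [0,0,0],"claw": 0},
  {"linear": [0,0,3],"delta_rot": [0,0,0],"claw": 0},
  {"linear": [0,0,2.5],"delta_rot": [0,0,0],"claw": 0},
  {"linear": [0,0,0],"delta_rot": [0,0,0],"claw": 0},
])

```text
time: 7.97
tcp_pos: [0.5571, 0.133, 0.1545]
eef_rot: [0.998, -0.057, 0.001, -0.0]
wrist_force: [1.0, -1.6, 2.6]
grip_width: 0.0005
grip_force: 1.2
```

step_arm([
  {"linear": [0,0,2],"delta_rot": [0,0,0],"claw": 0},
  {"linear": [0,0,2],"delta_rot": [0,0,0],"claw": 0},
  {"linear": [0,0,1.5],"delta_rot": [0,0,0],"claw": 0},
  {"linear": [0,0,0],"delta_rot": [0,0,0],"claw": 0},
])

```text
time: 8.3
tcp_pos: [0.5572, 0.133, 0.1503]
eef_rot: [0.998, -0.057, 0.001, 0.0]
wrist_force: [-3.2, -1.8, 12.1]
grip_width: 0.0003
grip_force: 6.2
```

12 N at the bottom stop, so the button is fully in. Hold, then release and retract.

step_arm([
  {"linear": [0,0,0],"delta_rot": [0,0,0],"claw": 0},
  {"linear": [0,0,0],"delta_rot": [0,0,0],"claw": 0},
  {"linear": [0,0,-10],"delta_rot": [0,0,0],"claw": 0},
  {"linear": [0,0,-25],"delta_rot": [0,0,0],"claw": 0},
  {"linear": [0,0,-35],"delta_rot": [0,0,0],"claw": 0},
])

```text
time: 8.72
tcp_pos: [0.5543, 0.1326, 0.2168]
eef_rot: [0.998, -0.056, -0.003, 0.001]
wrist_force: [-0.2, 0.5, -0.6]
grip_width: 0.0005
grip_force: 0.0
```

step_arm([
  {"linear": [0,0,-35],"delta_rot": [0,0,0],"claw": 0},
  {"linear": [0,0,-20],"delta_rot": [0,0,0],"claw": 0},
  {"linear": [0,0,0],"delta_rot": [0,0,0],"claw": 0},
  {"linear": [0,0,0],"delta_rot": [0,0,0],"claw": 0},
])

```text
time: 9.05
tcp_pos: [0.5567, 0.1333, 0.2745]
eef_rot: [0.998, -0.056, 0.001, -0.0]
wrist_force: [0.7, -0.2, -1.3]
grip_width: 0.0001
grip_force: 0.0
```

```bash
python3 - <<'E'
from h import *
c=read_camera("scene");W=world(c);cv2.imwrite("pics/s4.png",cv2.resize(c["image"][100:310,150:430,::-1],None,fx=2.8,fy=2.8))
for q in ["start_button","drain_button","lid"]:
    for d in outline_of(q,"scene")[:1]: print(q,d["p"],np.round(d["bbox"]),np.median(W[d["region"]],0).round(4))
print(readout.read_state()["wrist_force"])
E
```

```text
start_button 0.66 [353. 184.  38.  37.] [0.6436 0.2532 0.0456]
drain_button 0.46 [326. 187.  13.   7.] [0.6392 0.1254 0.1402]
lid 0.93 [273. 214. 114.  91.] [ 0.593  -0.0127  0.1279]
[ 1.18715392 -0.09615875  0.33144444]
```

View pics/s4.png

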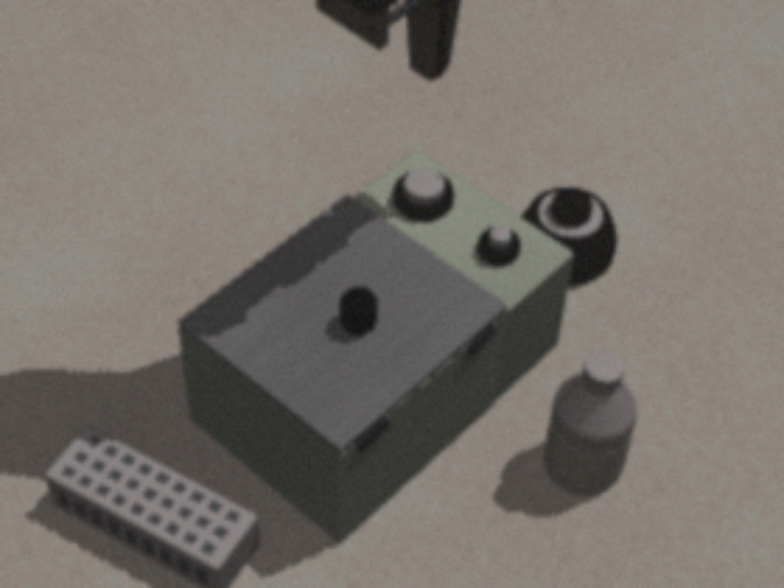

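The lid is shut, and both buttons are out at (424,187) and (498,242). The timer, cassette and flask stand where they were, and the fingers are clear at (430,60).

```bash
python3 -c "from rig import workorder;print(workorder.sign_off())"
```

```text
the job is handed in; nothing more can be done
None
```

The lid is shut, the larger button was pressed to its stop (12 N) and released, and the timer, cassette and flask look unmoved in the last picture; I handed the job in at about 9 s, and sign-off returned no verdict.

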